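Power up and tare a laboratory balance

TASK

Get the balance ready for weighing into the beaker that stands on its pan: first press the raised end of the wide rocker on the white mains block so that it tips right over to on, then push the balance's round key fully in (it stays in), and last press the long bar key fully down, hold it there for at least a second and let go. Only press, in that order: leave the narrow rocker and the two small square keys alone, and do not lift, tip or shift any of the glassware.

Things in the scene. Friction and masses are not known exactly. Their poses are not given: they have to be found in the camera images.
- power_block: white mains block fixed to the bench, 110 (x) x 120 (y) x 45 mm high, origin at the centre of its underside, z up. On its top two rockers side by side along y, both 54 mm long along x: the wide one centred at (-18, +28) mm, the narrow one at (-18, -34) mm. Two unused flat sockets on its +x half. The block stands left or right of the balance.
- wide_rocker (a joint): tilt of the wide rocker (40 mm wide, 54 mm long, a shallow V in profile), rad: about 0 = off, its +x end (towards the sockets) raised; 0.44 = fully on, +x end down. Hinge along the block's y axis, 48 mm above the bench. No spring, friction only (about 2 to 5 N at the +x end): it stays where it is left.
- wide_rocker_press (a point): point on the top of the wide rocker's +x half, 18 mm from its hinge, mid-width: where to press. Moves with the rocker: about 58 mm above the bench when off, about 50 mm when fully on; its origin's axes tilt with the rocker.
- narrow_rocker (a joint): tilt of the narrow rocker (22 mm wide, 54 mm long), same sense as the wide one; leave it as it is, near 0.
- balance: balance fixed to the bench, housing 290 (x) x 210 (y) mm, origin at the centre of its underside, z up. Key panel along its -x edge (towards the robot), 55 mm up; keys in a row at x = -116 mm: round at y = +72, small squares at +27 and 0, long bar at -60 mm. Behind: flat display (x -86 to -50 mm, 63 mm high), then round steel pan, 144 mm across, centred at (+50, 0) mm, 77 mm high.
- round_key (a joint): travel of the round key, m: 0 = out, 0.006 = fully in. Moves straight down against about 3 N of friction and stays in where it is pushed.
- round_key_top (a point): centre of the top of the round key (24 mm across), 65 mm above the bench when out, 59 mm when in; z up.
- bar_key (a joint): travel of the long bar key, m: 0 = up, 0.005 = fully down. Moves straight down on a spring (about 1 N at first, 4 N fully down) and springs back.
- bar_key_top (a point): centre of the top of the long bar key (18 mm along x, 60 mm along the balance's y), 65 mm above the bench when up, 60 mm when down; z up.
- square_key_a (a joint): travel of the small square key (12 mm, top 63 mm above the bench) nearer the round key, 0 = up, 0.004 = down; not to be pressed.
- square_key_b (a joint): travel of the other small square key, same size, 0 = up, 0.004 = down; not to be pressed.
- beaker: loose open glass beaker, 70 mm across, 95 mm tall, standing on the pan; origin at the centre of its underside.
- flask: loose conical glass flask, 68 mm across at the foot, 102 mm tall, standing on the bench on the robot's side of the mains block; origin at the centre of its underside.
- reagent_bottle: loose amber bottle, 68 mm across, 115 mm tall, standing at the outer left or right of the work; origin at the centre of its underside.
- vial: loose small glass jar with a white cap, 30 mm across, 55 mm tall, at the other side from the bottle; origin at the centre of its underside.
Not all that is in view belongs to the job. Leave any red look-alike of the reagent_bottle alone. Of the things like the power_block, leave any that is yellow; of the rest the smaller one is meant.

How it is judged:
By the outcome, as a careful person would: the job done as asked, in the order asked, and still so for the second after the job is handed in, with the robot touching nothing.
It also fails if it takes over 58 s, if anything falls off the work surface, if the arm or the gripper's body presses on something with over 40 N, if the wrist force passes 120 N, or if a joint passes its speed limit or range.

ROBOT

A 6-joint arm with a two-finger parallel gripper is mounted at the origin on the work surface. World frame = base frame: x ahead of the robot, y to its left, z up, the work surface at z = 0. Lengths are in m, angles in rad, forces in N, time in s.
With the tool pointing down it reaches from about 0.35 to 0.975 m from the base axis. Payload 4.9 kg.
Tool frame: the origin (TCP) lies midway between the tips of the shut fingers; the grasp point (between the pads) lies ctrl.tcp_to_grasp behind it (ctrl.tcp_to_grasp is the distance from the TCP to the grasp point, in m); z points along the fingers, y is the direction in which the jaws open and shut (so a half turn about z gives the same grasp; the last joint's range is limited). The gripper opens to 85 mm and grips with 20 to 120 N. Pads are 22 mm wide; open, the fingers measure 114 mm over their backs; the gripper's body (76 mm by 85 mm) begins 54 mm behind the grasp point. The pads swing forward as they close: fully open they stand 13 mm farther back than shut.
Start: joints at [-1.432, 0.053, 1.613, -0, 1.476, -0.119], TCP at [0.159, -0.604, 0.208] pointing down, gripper open.
Joint ranges: [-3.01, 3.01], [-1.01, 2.22], [0.06, 2.58], [-1.02, 4.17], [0.09, 2.62], [-3.14, 3.14]. Speed limits (rad/s): [2.57, 2.57, 3.14, 3.14, 3.14, 3.14].

INTERFACE

Orientations are given as a rotation vector (axis times angle).
In Python, from station import ctrl, get_image, calibration, finish_job, models gives the robot as it stands.
- The arm moves only by the shell command python3 -m creep 'ROWS' [FORCE]. ROWS is JSON, a list of rows, each a list of 7 numbers: the opening, from 0 (shut) to 1 (fully open), then the shift along the tool's x, y, z in m, then the turn, a rotation vector about the tool's x, y, z in degrees. A call has 1 to 20 rows; each row shifts and turns the commanded pose from where the row before left it, along the tool's axes as they then stand; what a row does not reach is not made up. A row lasts 1/10 s, in which the tool goes at most 50 mm and 8.59 degrees, less where a joint would pass 70% of its speed; a pose out of reach is approached as far as the arm can. A call with a gripper value outside its range is refused whole. The fingers move at their own pace and stop on an object; FORCE is the grip in N (left out, the last holds). Time passes only in rows, so rows that do not move let the fingers close. It gives the time, the measured TCP pose, the force and the opening at its end, in the units of the state.
- ctrl.get_obs(): the state, without advancing time (a new reading comes with each control period).
- get_image(name): name is "side" or "top"; returns the picture (384x512x3 uint8, red, green, blue); there is no depth.
- calibration(name): a dict with "mtx" (3x3 intrinsics, pixels), "R" (3x3) and "t" (3): a world point X has camera coordinates R X + t. Camera axes: x right, y down, z forward; pixel columns grow to the right and rows downward; lengths in m; the calibration is good to about 2 mm. A picture is of the moment at which its call begins. calibration takes no time and is no camera call.
- finish_job(): hands the job in, once; it reports no verdict.
Trained networks look in the newest picture that a camera, given by its name, has taken for a name from the list of things; names that differ only in an ending like _2 or _b are one class to them, and where a whole thing is asked for, a point or a joint stands for the part that bears it (a point fixed in the world has none). Each returns a list of dicts, best first, with "conf" (0 to 1); they miss things now and then, are a little off and sometimes report something else, mostly with a low value. They report only what shows in the picture. A call takes as long as a camera call. They do not tell look-alikes from the thing itself.
- models.search_frame(camera, name): "extent" ([left, top, right, bottom] in pixels, round what is visible of it).
The state is a dict: "t": time; "q": joint angles; "dq": joint speeds; "effort": joint torques, N m; "tool_pos": TCP position; "tool_rot": TCP orientation; "contact_force": force on the tool from outside, world axes, zero at the start; "wrist_torque": the same for the moment, N m; "opening": finger opening in m.
Only numpy, scipy, OpenCV 4.12 (cv2) and the standard library are available. Lean on these libraries where they do the work, as an engineer would, in place of code of your own. Each camera call takes 0.05 s, during which the arm holds its last target. There are 200 camera calls.

## Working session

There is one attempt and no reset: what is moved stays moved. The work goes in short steps, Python scripts to look and compute and a shell command to move; the robot and the scene stay as the last step left them, time stands still between calls to the robot, and variables do not carry over. Pictures are saved under pics/ and viewed, about 8 in all and at most 12, crops included, and the job is handed in when it is done.

```bash
mkdir -p pics
python3 - <<'E'
from station import ctrl,get_image,calibration,models
import cv2,numpy as np
for n in("side","top"):
    im=get_image(n); cv2.imwrite(f"pics/{n}0.png",cv2.cvtColor(im,cv2.COLOR_RGB2BGR))
    c=calibration(n); print(n,np.round(c["mtx"],1).tolist(),np.round(c["R"],3).tolist(),np.round(c["t"],3).tolist())
    for k in["power_block","wide_rocker","balance","round_key","bar_key","beaker","flask","narrow_rocker"]:
        print(k,[(np.round(d["extent"]).tolist(),round(d["conf"],2)) for d in models.search_frame(n,k)[:3]])
o=ctrl.get_obs();print(o["t"],o["tool_pos"],o["tool_rot"],o["opening"],ctrl.tcp_to_grasp)
E
```

```text
side [[397.3, 0.0, 256.7], [0.0, 397.3, 188.1], [0.0, 0.0, 1.0]] [[-0.828, -0.561, 0.024], [-0.355, 0.49, -0.796], [0.435, -0.667, -0.605]] [0.521, 0.296, 0.956]
power_block [([82.0, 247.0, 174.0, 322.0], 0.96), ([186.0, 221.0, 243.0, 267.0], 0.68), ([155.0, 177.0, 210.0, 223.0], 0.63)]
wide_rocker [([108.0, 271.0, 147.0, 301.0], 0.98), ([202.0, 234.0, 224.0, 255.0], 0.77), ([268.0, 135.0, 292.0, 167.0], 0.57)]
balance [([244.0, 149.0, 350.0, 215.0], 0.83)]
round_key [([323.0, 193.0, 330.0, 198.0], 0.44)]
bar_key []
beaker [([267.0, 134.0, 292.0, 171.0], 0.97)]
flask [([237.0, 243.0, 264.0, 284.0], 0.6)]
narrow_rocker [([130.0, 251.0, 161.0, 269.0], 0.76), ([217.0, 224.0, 235.0, 238.0], 0.69), ([185.0, 184.0, 198.0, 193.0], 0.65)]
top [[406.9, 0.0, 254.0], [0.0, 406.9, 197.1], [0.0, 0.0, 1.0]] [[-0.002, -1.0, -0.011], [-0.999, 0.002, -0.048], [0.048, 0.011, -0.999]] [-0.025, 0.661, 1.369]
power_block [([88.0, 151.0, 151.0, 209.0], 0.95), ([196.0, 128.0, 236.0, 162.0], 0.81), ([173.0, 187.0, 210.0, 221.0], 0.59)]
wide_rocker [([173.0, 200.0, 184.0, 221.0], 0.58), ([198.0, 142.0, 211.0, 158.0], 0.55), ([98.0, 180.0, 119.0, 208.0], 0.54)]
balance [([264.0, 169.0, 343.0, 269.0], 0.6), ([361.0, 201.0, 383.0, 221.0], 0.46)]
round_key []
bar_key [([280.0, 252.0, 290.0, 259.0], 0.16)]
beaker [([290.0, 189.0, 310.0, 207.0], 0.59)]
flask [([175.0, 235.0, 194.0, 252.0], 0.57)]
narrow_rocker [([118.0, 230.0, 130.0, 237.0], 0.69), ([222.0, 139.0, 230.0, 156.0], 0.66), ([194.0, 199.0, 204.0, 218.0], 0.61)]
0.9 [ 0.15933909 -0.6043355   0.20823398] [ 3.11550791e+00  4.03822938e-01 -3.65920830e-06] 0.08533483394625253 0.0187
```

View pics/top0.png

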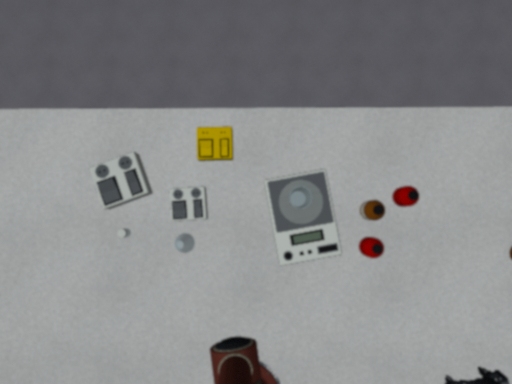

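View pics/side0.png

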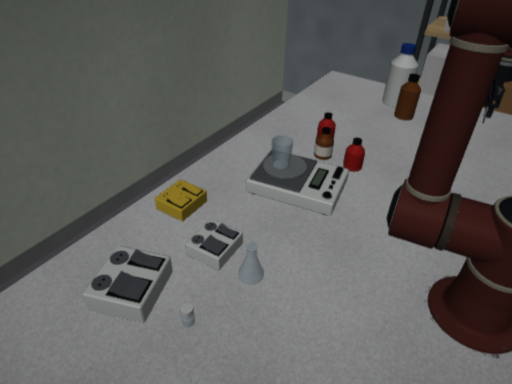

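Top view: the smaller white block is at about (189,203), with the larger white one at (120,180) and the yellow one at (214,143). The flask is at (184,242). The balance is at (305,217), with its round key at (288,255) and bar key at (328,248). Next I'll measure the dark rockers and keys in enlarged crops.

```bash
cat > h.py <<'E'
import numpy as np,cv2
from station import calibration
def ray(n,u,v,z):
    c=calibration(n);R,t=np.array(c["R"]),np.array(c["t"])
    d=R.T@np.linalg.inv(c["mtx"])@[u,v,1];o=-R.T@t
    return (o+d*(z-o[2])/d[2])
def proj(n,X):
    c=calibration(n);p=np.array(c["mtx"])@(np.array(c["R"])@X+np.array(c["t"]));return p[:2]/p[2]
E
python3 - <<'E'
from h import *
im=cv2.imread("pics/top0.png")
g=cv2.cvtColor(im,cv2.COLOR_BGR2GRAY)
def blobs(x0,y0,x1,y1,z,th=105,k=8):
    c=cv2.resize(g[y0:y1,x0:x1],None,fx=k,fy=k,interpolation=cv2.INTER_CUBIC)
    n,l,s,ce=cv2.connectedComponentsWithStats((c<th).astype(np.uint8))
    for i in range(1,n):
        if s[i,4]>300:
            u,v=(ce[i]+.5)/k-.5+[x0,y0]; r=cv2.minAreaRect(np.argwhere(l==i)[:,::-1].astype(np.float32))
            print(np.round([u,v],1),"area",s[i,4]/k/k,np.round(np.array(r[1])/k,1),round(r[2]),"world",np.round(ray("top",u,v,z),4))
print("block");blobs(168,182,212,226,.053)
print("bal");blobs(262,225,345,268,.064)
a=cv2.resize(im[180:226,166:214],(480,460),interpolation=cv2.INTER_CUBIC)
b=cv2.resize(im[222:268,265:345],(800,460),interpolation=cv2.INTER_CUBIC)
b=cv2.resize(b,(300*1,172)); 
cv2.imwrite("pics/crop.png",np.hstack([a,cv2.copyMakeBorder(b,0,288,0,0,0)]))
E
```

```text
block
[195.5 192.5] area 53.28125 [8. 8.] 45 world [0.6753 0.1674 0.053 ]
[177.6 193.8] area 53.015625 [8.  8.2] 27 world [0.6711 0.2271 0.053 ]
[197.7 207.9] area 144.953125 [18.3  8.4] 87 world [0.6241 0.1599 0.053 ]
[179.2 209.3] area 241.515625 [18.2 13.7] 86 world [0.6195 0.2214 0.053 ]
bal
[289.  226.8] area 130.953125 [ 6.4 37. ] 90 world [ 0.5616 -0.1409  0.064 ]
[306.7 237. ] area 341.90625 [10.6 33.2] 80 world [ 0.5283 -0.1983  0.064 ]
[327.4 248.1] area 128.78125 [ 6.9 19.6] 79 world [ 0.4922 -0.2653  0.064 ]
[309.4 251.5] area 7.59375 [3.  2.9] 0 world [ 0.4812 -0.2067  0.064 ]
[287.8 255.4] area 51.9375 [8.1 7.9] 90 world [ 0.4685 -0.1363  0.064 ]
[301.3 253. ] area 7.15625 [2.8 3. ] 90 world [ 0.4763 -0.1804  0.064 ]
```

View pics/crop.png

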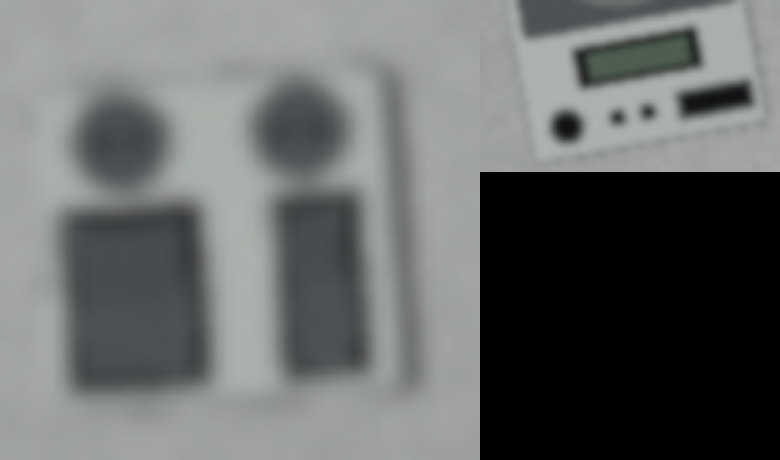

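Spacings check out: rockers 61.7 mm apart (62 expected) and keys 131 mm apart (132 expected). Block yaw is about 4.3° and the press point about (0.638, 0.223). Balance yaw is about 10.4°, with the round key at (0.4685, -0.136) and the bar at (0.492, -0.265). Now raise the tool, shut the fingers, turn, and start across.

```bash
python3 -m creep '[[0,0,0,-0.02,0,0,5.25],[0,0,0,-0.02,0,0,5.25],[0,0.022,-0.033,0,0,0,0],[0,0.022,-0.033,0,0,0,0],[0,0.022,-0.033,0,0,0,0],[0,0.022,-0.033,0,0,0,0],[0,0.022,-0.033,0,0,0,0],[0,0.022,-0.033,0,0,0,0],[0,0.022,-0.033,0,0,0,0],[0,0.022,-0.033,0,0,0,0],[0,0.022,-0.033,0,0,0,0],[0,0.022,-0.033,0,0,0,0],[0,0.022,-0.033,0,0,0,0],[0,0.022,-0.033,0,0,0,0],[0,0.022,-0.033,0,0,0,0],[0,0.022,-0.033,0,0,0,0],[0,0.022,-0.033,0,0,0,0],[0,0.022,-0.033,0,0,0,0]]' 30
cat >> h.py <<'E'
def delta(x,y,z,yaw):
    from station import ctrl
    from scipy.spatial.transform import Rotation as Ro
    o=ctrl.get_obs();R=Ro.from_rotvec(o["tool_rot"]).as_matrix()
    print("t",round(o["t"],2),"pos",np.round(o["tool_pos"],4),"yaw",round(np.degrees(np.arctan2(R[1,0],R[0,0])),2),"F",np.round(o["contact_force"],1),"open",round(o["opening"],4))
    print("tool delta mm",np.round(1e3*R.T@(np.array([x,y,z])-o["tool_pos"]),1),"turn",round(np.degrees(np.arctan2(R[1,0],R[0,0]))-yaw,1))
E
python3 -c "from h import *;delta(.6385,.2227,.10,4.3)"
```

```text
t: 2.7
tool_pos: [0.4717, -0.05, 0.2485]
tool_rot: [3.139, 0.117, 0.001]
contact_force: [0.7, -1.2, 0.1]
opening: -0.0002
t 2.7 pos [ 0.4717 -0.05    0.2485] yaw 4.28 F [ 0.7 -1.2  0.1] open -0.0002
tool delta mm [ 186.6 -259.5  148.6] turn -0.0
```

```bash
python3 -m creep '[[0,0.022,-0.031,0,0,0,0],[0,0.022,-0.031,0,0,0,0],[0,0.022,-0.031,0,0,0,0],[0,0.022,-0.031,0,0,0,0],[0,0.022,-0.031,0,0,0,0],[0,0.022,-0.031,0,0,0,0],[0,0.022,-0.031,0,0,0,0],[0,0,0,0.03,0,0,0],[0,0,0,0.03,0,0,0],[0,0,0,0.03,0,0,0],[0,0,0,0.03,0,0,0],[0,0,0,0,0,0,0],[0,0,0,0,0,0,0],[0,0,0,0,0,0,0]]'
python3 -c "from h import *;delta(.6385,.2227,.07,4.3)"
```

```text
t: 4.1
tool_pos: [0.6099, 0.1765, 0.1308]
tool_rot: [-3.139, -0.117, -0.006]
contact_force: [0.3, -0.2, 0.4]
opening: 0.0003
t 4.1 pos [0.6099 0.1765 0.1308] yaw 4.27 F [ 0.3 -0.2  0.4] open 0.0003
tool delta mm [ 31.7 -43.9  61. ] turn -0.0
```

```bash
python3 -m creep '[[0,0.016,-0.022,0,0,0,0],[0,0.016,-0.022,0,0,0,0],[0,0,0,0.02,0,0,0],[0,0,0,0.02,0,0,0],[0,0,0,0.015,0,0,0],[0,0,0,0,0,0,0],[0,0,0,0,0,0,0],[0,0,0,0,0,0,0]]'
python3 - <<'E'
from h import *;delta(.6385,.2227,.07,4.3)
from station import get_image
ims=[]
for n,b in(("top",(150,170,230,240)),("side",(170,160,280,290))):
    im=cv2.cvtColor(get_image(n),cv2.COLOR_RGB2BGR);cv2.imwrite(f"pics/{n}1.png",im)
    c=im[b[1]:b[3],b[0]:b[2]];s=440/c.shape[0];ims.append(cv2.resize(c,(int(c.shape[1]*s*.8),440),interpolation=cv2.INTER_CUBIC) if 0 else cv2.resize(c,None,fx=3.6,fy=3.6,interpolation=cv2.INTER_CUBIC))
h=max(i.shape[0] for i in ims)
cv2.imwrite("pics/c1.png",np.hstack([cv2.copyMakeBorder(i,0,h-i.shape[0],0,0,0) for i in ims]))
E
```

```text
t: 4.9
tool_pos: [0.6383, 0.2227, 0.0752]
tool_rot: [-3.139, -0.117, -0.005]
contact_force: [0.2, 0.4, -0.2]
opening: -0.0003
t 4.9 pos [0.6383 0.2227 0.0752] yaw 4.26 F [ 0.2  0.4 -0.2] open -0.0003
tool delta mm [0.2 0.  5.2] turn -0.0
```

View pics/c1.png

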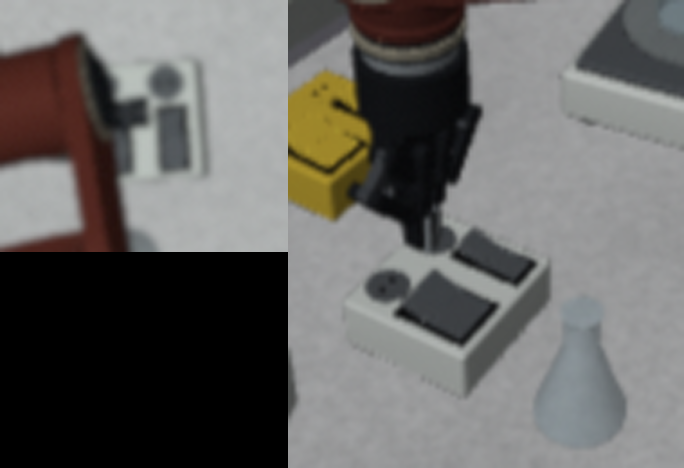

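The side crop shows the shut fingertips around crop (425,245), just above the raised edge of the wide rocker, with the flask clear. I'll check this by projection.

Run:
```python
from h import *
# compare in crop coords
def cr(X): u=proj("side",np.array(X));return np.round([(u[0]-170)*3.6+288,(u[1]-160)*3.6])
yaw=.075;ex=np.array([np.cos(yaw),np.sin(yaw),0]);ey=np.array([-np.sin(yaw),np.cos(yaw),0]);c=np.array([.6195,.2214,0])
print("tcp",cr([.6383,.2227,.0752]),"press",cr(c+.018*ex+[0,0,.058]))
for y in(.02,-.02):print("end",cr(c+.025*ex+y*ey+[0,0,.061]),"hinge",cr(c+y*ey+[0,0,.049]),"low",cr(c-.027*ex+y*ey+[0,0,.05]))
```

```text
tcp [421. 264.] press [423. 281.]
end [398. 291.] hinge [428. 316.] low [459. 329.]
end [430. 259.] hinge [459. 282.] low [489. 295.]
```

Run:
```python
from h import *
im=cv2.imread("pics/side1.png")[200:275,170:250];k=7.5
a=cv2.resize(im,None,fx=k,fy=k,interpolation=cv2.INTER_CUBIC)
yaw=.075;ex=np.array([np.cos(yaw),np.sin(yaw),0]);ey=np.array([-np.sin(yaw),np.cos(yaw),0]);c=np.array([.6195,.2214,0])
def m(X,col):
    u=(proj("side",np.array(X))-[170,200]+.5)*k;cv2.circle(a,tuple(int(v) for v in u),3,col,-1)
m([.6383,.2227,.0752],(0,0,255))
for y in(.02,-.02):
    for x,z in((.025,.061),(0,.05),(-.027,.05)): m(c+x*ex+y*ey+[0,0,z],(0,255,0))
o=c+.018*ex-.028*ey
for x,y in((55,60),(55,-60),(-55,60),(-55,-60)): m(o+x*1e-3*ex+y*1e-3*ey+[0,0,.045],(255,0,0))
cv2.imwrite("pics/c2.png",a)
```

```text
(no output)
```

View pics/c2.png

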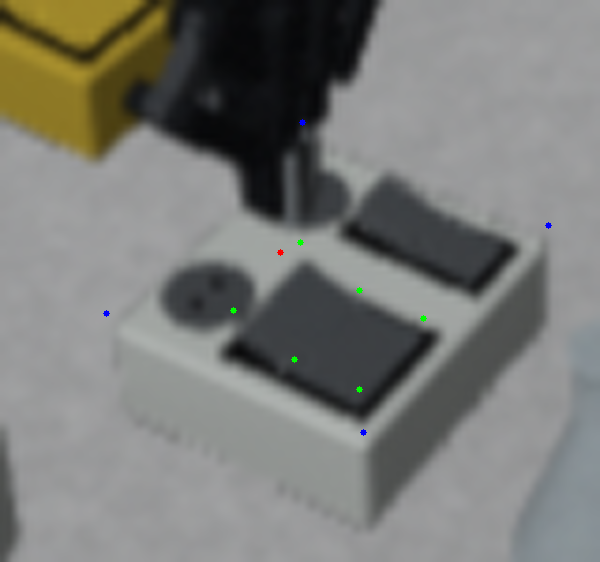

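The side view disagrees with the projections. The block corners sit about 2 px lower than predicted, e.g. actual (372,445) against marker (363,432), and the fingertips about 4 px higher, (278,222) against (280,252). I'll compare block and tip in both views before pressing.

Run:
```python
from h import *
f=lambda p:(170+p[0]/7.5-.5,200+p[1]/7.5-.5)
print("side block corners z=.045");
for p in((117,330),(372,445),(548,242)): print(np.round(ray("side",*f(p),.045),4))
print("side block foot");
for p in((372,528),(546,325)): print(np.round(ray("side",*f(p),0),4))
print("rocker on low end corners z=.05",[np.round(ray("side",*f(p),.05),4).tolist() for p in((360,408),(436,338))])
print("tip if z=.075",np.round(ray("side",*f((278,222)),.0752),4))
yaw=.075;ex=np.array([np.cos(yaw),np.sin(yaw),0]);ey=np.array([-np.sin(yaw),np.cos(yaw),0]);c=np.array([.6195,.2214,0]);o=c+.018*ex-.028*ey
print("model corners",[np.round(o+x*1e-3*ex+y*1e-3*ey,4)[:2].tolist() for x,y in((55,60),(-55,60),(-55,-60),(55,-60))])
k=9;im=cv2.imread("pics/top1.png")[170:232,165:225];a=cv2.resize(im,None,fx=k,fy=k,interpolation=cv2.INTER_CUBIC)
def m(X,col):
    u=(proj("top",np.array(X))-[165,170]+.5)*k;cv2.circle(a,tuple(int(v) for v in u),3,col,-1)
m([.6383,.2227,.0752],(0,0,255))
for x,y in((55,60),(55,-60),(-55,60),(-55,-60)): m(o+x*1e-3*ex+y*1e-3*ey+[0,0,.045],(255,0,0)); m(o+x*1e-3*ex+y*1e-3*ey,(0,255,255))
b=cv2.imread("pics/top0.png")[180:230,165:190+25];cv2.imwrite("pics/c3.png",a)
```

```text
side block corners z=.045
[0.6813 0.2627 0.045 ]
[0.5745 0.2533 0.045 ]
[0.5841 0.138  0.045 ]
side block foot
[ 0.5774  0.252  -0.    ]
[0.586  0.1365 0.    ]
rocker on low end corners z=.05 [[0.5854, 0.2459, 0.05], [0.5845, 0.2045, 0.05]]
tip if z=.075 [0.649  0.2111 0.0752]
model corners [[0.6899, 0.2588], [0.5802, 0.2505], [0.5892, 0.1309], [0.6989, 0.1391]]
```

View pics/c3.png

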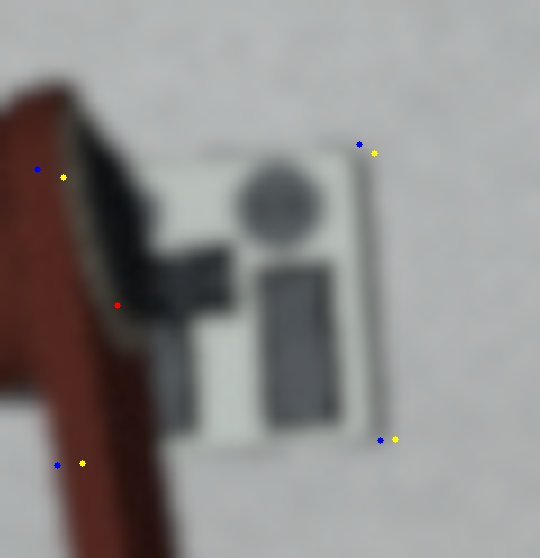

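Top view: the block edges agree within about 1 px, (355,150) against (360,144), but the tip is hidden behind the arm. To check the tool pose against the cameras, I'll look at the start picture, where the gripper shows, and at the tool axis in the side view.

Run:
```python
from h import *
from scipy.spatial.transform import Rotation as Ro
def crop(f,n,x0,y0,x1,y1,k,p,rv,offs):
    a=cv2.resize(cv2.imread(f)[y0:y1,x0:x1],None,fx=k,fy=k,interpolation=cv2.INTER_CUBIC)
    a=cv2.convertScaleAbs(a,alpha=1.8,beta=20)
    R=Ro.from_rotvec(rv).as_matrix()
    for o,col in offs:
        u=(proj(n,np.array(p)+R@np.array(o))-[x0,y0]+.5)*k;cv2.circle(a,tuple(int(v) for v in u),3,col,-1)
    return a
r,g,b=(0,0,255),(0,255,0),(255,0,0)
ax=[([0,0,-.025*i],r) for i in range(7)]
A=crop("pics/top0.png","top",440,350,512,384,6,[.15934,-.60434,.20823],[3.11551,.40382,0],ax+[([0,.0425,-.013],g),([0,-.0425,-.013],g),([0,.057,-.013],b),([0,-.057,-.013],b)])
B=crop("pics/side1.png","side",165,140,235,240,5.5,[.6383,.2227,.0752],[-3.139,-.117,-.005],ax+[([.038,.0425,-.073],g),([-.038,.0425,-.073],g),([.038,-.0425,-.073],g),([-.038,-.0425,-.073],g)])
h=max(A.shape[0],B.shape[0])
cv2.imwrite("pics/c4.png",np.hstack([cv2.copyMakeBorder(i,0,h-i.shape[0],0,0,0) for i in(A[:,:410],B)]))
```

```text
(no output)
```

View pics/c4.png

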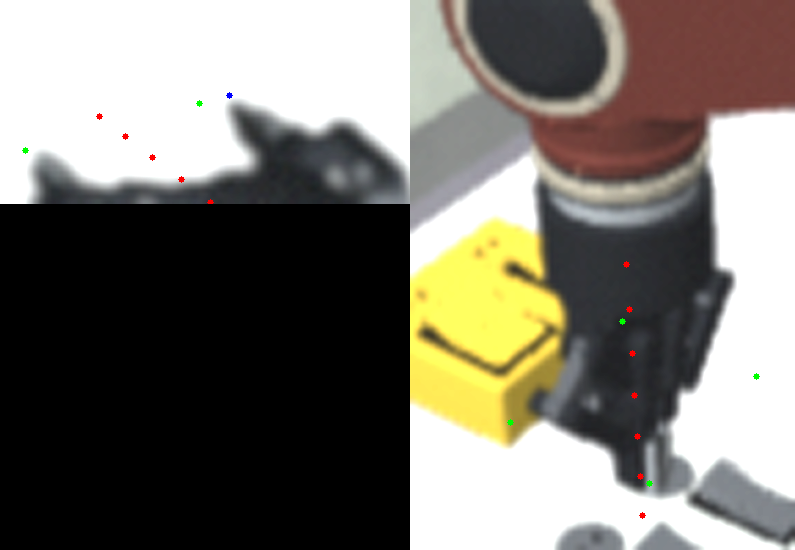

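A tip about 17 mm higher along the axis than the TCP reading would explain the side view: (640,488) against the predicted (643,515). The horizontal position would then be right. Contact will settle it, so I'll nudge for the block bias seen in both views and probe down in small steps.

```bash
python3 -m creep '[[0,-0.003,-0.003,0,0,0,0],[0,0,0,0.006,0,0,0],[0,0,0,0.005,0,0,0],[0,0,0,0,0,0,0],[0,0,0,0,0,0,0]]'; python3 -m creep '[[0,0,0,0.004,0,0,0],[0,0,0,0,0,0,0],[0,0,0,0,0,0,0]]';python3 -m creep '[[0,0,0,0.004,0,0,0],[0,0,0,0,0,0,0],[0,0,0,0,0,0,0]]'
```

```text
t: 5.5
tool_pos: [0.6335, 0.2252, 0.0615]
tool_rot: [3.139, 0.117, -0.002]
contact_force: [-0.3, -0.9, 0.2]
opening: -0.0003
t: 5.8
tool_pos: [0.6338, 0.2252, 0.0581]
tool_rot: [3.139, 0.117, -0.0]
contact_force: [0.1, -0.5, 0.8]
opening: 0.0003
t: 6.1
tool_pos: [0.6337, 0.2253, 0.054]
tool_rot: [3.139, 0.117, -0.001]
contact_force: [-1.0, -0.4, -0.1]
opening: -0.0002
```

Run:
```python
from h import *
from station import get_image
im=cv2.cvtColor(get_image("side"),cv2.COLOR_RGB2BGR);cv2.imwrite("pics/side2.png",im)
a=cv2.resize(im[200:275,170:250],None,fx=7.5,fy=7.5,interpolation=cv2.INTER_CUBIC)
cv2.imwrite("pics/c5.png",cv2.convertScaleAbs(a,alpha=1.4,beta=20))
```

```text
(no output)
```

View pics/c5.png

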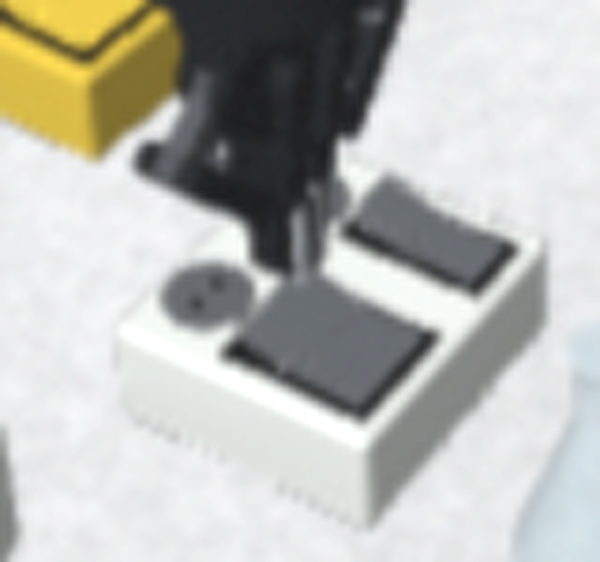

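The tip at (285,275) now hides the rocker's far corner, so it is above the rocker and truly higher than reported. It is also a little too far back, so I'll shift slightly towards the rocker's middle and keep probing.

```bash
python3 -m creep '[[0,-0.002,-0.005,0,0,0,0],[0,0,0,0.004,0,0,0],[0,0,0,0,0,0,0],[0,0,0,0,0,0,0]]'; for i in 1 2 3; do python3 -m creep '[[0,0,0,0.002,0,0,0],[0,0,0,0.001,0,0,0],[0,0,0,0,0,0,0],[0,0,0,0,0,0,0]]' | egrep 'pos|force'; done
```

```text
t: 6.55
tool_pos: [0.6313, 0.2302, 0.0499]
tool_rot: [3.139, 0.117, -0.001]
contact_force: [0.4, 0.3, 0.3]
opening: -0.0001
tool_pos: [0.6315, 0.2301, 0.0471]
contact_force: [-0.4, 0.2, 0.1]
tool_pos: [0.6315, 0.2301, 0.0441]
contact_force: [0.6, -1.3, -0.3]
tool_pos: [0.6314, 0.2301, 0.0411]
contact_force: [-0.0, -0.3, 0.0]
```

Reported z is 0.041, below the block's top, with no contact. That confirms the tip is truly higher than reported. Continue.

```bash
for i in 1 2 3; do python3 -m creep '[[0,0,0,0.002,0,0,0],[0,0,0,0,0,0,0],[0,0,0,0,0,0,0]]' | egrep 'pos|force'; done
python3 - <<'E'
from h import *
from station import get_image
im=cv2.cvtColor(get_image("side"),cv2.COLOR_RGB2BGR);cv2.imwrite("pics/side3.png",im)
a=cv2.resize(im[200:275,170:250],None,fx=7.5,fy=7.5,interpolation=cv2.INTER_CUBIC)
cv2.imwrite("pics/c6.png",cv2.convertScaleAbs(a,alpha=1.4,beta=20))
E
```

```text
tool_pos: [0.6314, 0.2301, 0.0391]
contact_force: [-0.0, -0.6, 0.5]
tool_pos: [0.6314, 0.2301, 0.0371]
contact_force: [0.5, 1.2, -0.3]
tool_pos: [0.6317, 0.2302, 0.0354]
contact_force: [-0.5, 0.0, 0.2]
```

View pics/c6.png

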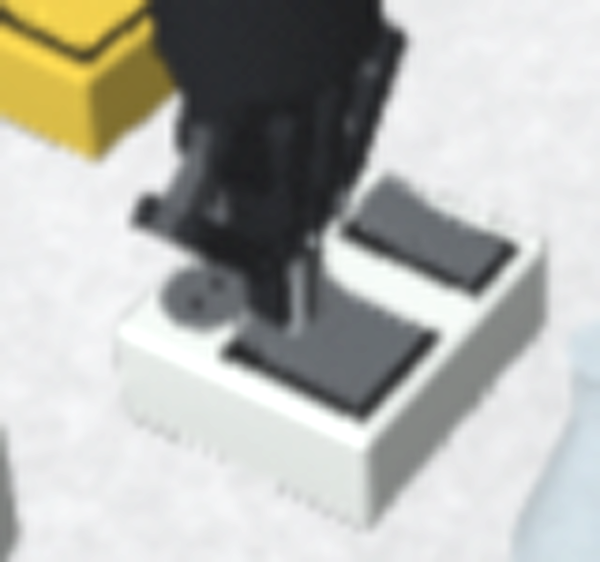

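The tip is now at (285,325), on the raised half's press point, and the narrow rocker is untouched. Keep pressing.

```bash
for i in 1 2 3 4 5 6; do python3 -m creep '[[0,0,0,0.0015,0,0,0],[0,0,0,0,0,0,0],[0,0,0,0,0,0,0]]' | egrep 'pos|force'; done
```

```text
tool_pos: [0.6319, 0.2302, 0.0341]
contact_force: [1.1, 0.8, 1.6]
tool_pos: [0.6316, 0.2302, 0.0322]
contact_force: [1.0, 0.8, 2.5]
tool_pos: [0.6314, 0.2301, 0.0306]
contact_force: [3.3, 0.3, 2.0]
tool_pos: [0.6315, 0.2301, 0.0291]
contact_force: [1.3, 0.6, 2.5]
tool_pos: [0.6318, 0.2301, 0.0284]
contact_force: [0.7, -0.3, 4.5]
tool_pos: [0.632, 0.2302, 0.0281]
contact_force: [-2.6, -1.6, 9.9]
```

```bash
python3 -m creep '[[0,0,0,0.0015,0,0,0],[0,0,0,0.0015,0,0,0],[0,0,0,0,0,0,0],[0,0,0,0,0,0,0]]' | egrep 'pos|force'; python3 -m creep '[[0,0,0,-0.02,0,0,0],[0,0,0,-0.04,0,0,0],[0,0,0,-0.04,0,0,0],[0,0,0,-0.04,0,0,0],[0,0.0,0.04,-0.03,0,0,0],[0,0.0,0.04,-0.02,0,0,0],[0,0,0.04,0,0,0,0],[0,0,0.04,0,0,0,0],[0,0,0,0,0,0,0],[0,0,0,0,0,0,0]]'
python3 - <<'E'
from h import *
from station import get_image
im=cv2.cvtColor(get_image("side"),cv2.COLOR_RGB2BGR);cv2.imwrite("pics/side4.png",im)
a=cv2.resize(im[200:275,170:250],None,fx=5,fy=5,interpolation=cv2.INTER_CUBIC)
im2=cv2.cvtColor(get_image("top"),cv2.COLOR_RGB2BGR);cv2.imwrite("pics/top4.png",im2)
b=cv2.resize(im2[180:255,165:240],None,fx=5,fy=5,interpolation=cv2.INTER_CUBIC)
cv2.imwrite("pics/c7.png",cv2.convertScaleAbs(np.hstack([a,b]),alpha=1.4,beta=20))
delta(.4685,-.1363,.12,10.4)
E
```

```text
tool_pos: [0.6321, 0.2303, 0.0278]
contact_force: [-8.4, -3.3, 21.7]
t: 11.9
tool_pos: [0.6424, 0.0701, 0.2118]
tool_rot: [-3.139, -0.114, 0.005]
contact_force: [-0.3, 0.9, -0.7]
opening: -0.0001
t 12.0 pos [0.6427 0.0715 0.2122] yaw 4.31 F [-0.6 -0.3 -0.5] open 0.0
tool delta mm [-189.1  194.2   92.4] turn -6.1
```

View pics/c7.png

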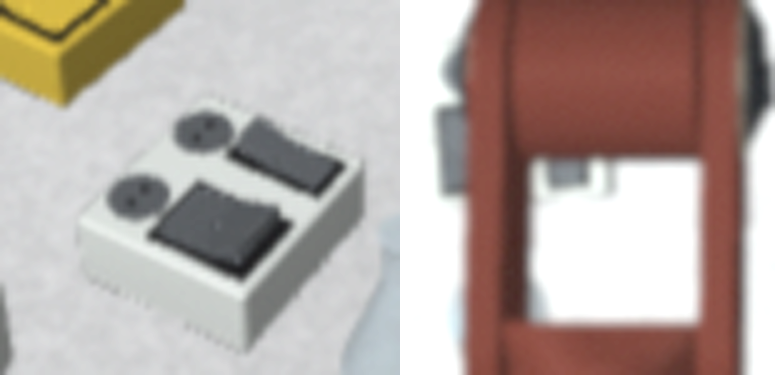

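Side crop: the wide rocker's near end is now raised, at about (270,215), and its socket half lies flat, so it is on. The narrow rocker looks unchanged and the flask is in place. The true tip height is about the reported z plus 0.021. Next I'll cross-check the keys from the side view and the tip's horizontal offset.

Run:
```python
from h import *
f=lambda p:(170+p[0]/7.5-.5,200+p[1]/7.5-.5)
for dz in(.017,.019,.021):
  print(dz,"tip offs",[np.round(ray("side",*f(p),q[2]+dz)[:2]-q[:2],4).tolist() for p,q in(((278,222),(.6383,.2227,.0752)),((285,325),(.6317,.2302,.0354)))])
g=cv2.cvtColor(cv2.imread("pics/side0.png"),cv2.COLOR_BGR2GRAY);x0,y0,x1,y1,k=312,160,350,205,8
c=cv2.resize(g[y0:y1,x0:x1],None,fx=k,fy=k,interpolation=cv2.INTER_CUBIC)
for th in(70,90):
  n,l,s,ce=cv2.connectedComponentsWithStats((c<th).astype(np.uint8))
  for i in range(1,n):
    if s[i,4]>150:
        u,v=(ce[i]+.5)/k-.5+[x0,y0];print(th,np.round([u,v],1),s[i,4]/k/k,np.round(ray("side",u,v,.063)[:2],4))
for n,p in(("r",(.4685,-.1363,.064)),("b",(.4922,-.2653,.064))):print(n,np.round(proj("side",np.array(p)),1))
```

```text
0.017 tip offs [[-0.0017, 0.0018], [-0.0018, 0.0018]]
0.019 tip offs [[-0.0032, 0.0034], [-0.0032, 0.0033]]
0.021 tip offs [[-0.0046, 0.005], [-0.0046, 0.0047]]
70 [313.3 163.3] 30.078125 [ 0.5738 -0.2549]
70 [346.5 163.9] 55.5 [ 0.4814 -0.3186]
70 [337.7 172.5] 83.578125 [ 0.4841 -0.2543]
70 [318.8 178.1] 219.84375 [ 0.5198 -0.1893]
70 [332.8 182. ] 12.0 [ 0.474  -0.1966]
70 [330.6 186.5] 12.28125 [ 0.4694 -0.171 ]
70 [326.7 194.7] 50.953125 [ 0.4609 -0.1262]
90 [313.5 163.5] 35.171875 [ 0.5729 -0.2546]
90 [341.1 169.2] 158.359375 [ 0.4829 -0.2783]
90 [318.9 178. ] 235.203125 [ 0.5197 -0.1898]
90 [340.5 190.3] 64.734375 [ 0.436  -0.1709]
90 [331.7 184.3] 33.21875 [ 0.4716 -0.1833]
90 [326.7 194.7] 59.78125 [ 0.4608 -0.1259]
r [325.9 191.9]
b [336.9 169.8]
```

The side view puts the keys about (-8, +10) mm from the top-view fix, the same bias as on the block. I'll use the midpoint: round (0.465, -0.131), bar (0.488, -0.260).

```bash
python3 -m creep '[[0,0,0,0,0,0,-6.1],[0,-0.0265,0.021,0,0,0,0],[0,-0.0265,0.021,0,0,0,0],[0,-0.0265,0.021,0,0,0,0],[0,-0.0265,0.021,0,0,0,0],[0,-0.0265,0.021,0,0,0,0],[0,-0.0265,0.021,0,0,0,0],[0,-0.0265,0.021,0,0,0,0],[0,-0.0265,0.021,0,0,0,0],[0,0,0,0.04,0,0,0],[0,0,0,0.04,0,0,0],[0,0,0,0.04,0,0,0],[0,0,0,0.02,0,0,0],[0,0,0,0,0,0,0],[0,0,0,0,0,0,0],[0,0,0,0,0,0,0]]'; python3 -c "from h import *;delta(.465,-.131,.046,10.4)"
```

```text
t: 13.6
tool_pos: [0.4667, -0.1329, 0.0753]
tool_rot: [3.127, 0.285, 0.005]
contact_force: [0.2, 0.8, 0.4]
opening: 0.0002
t 13.6 pos [ 0.4667 -0.1329  0.0753] yaw 10.43 F [0.2 0.8 0.4] open 0.0002
tool delta mm [-1.4 -2.3 29.3] turn 0.0
```

Lower to a reported 0.050 (true about 0.071, above the key at 0.065) and check by picture.

```bash
python3 -m creep '[[0,-0.001,-0.002,0.012,0,0,0],[0,0,0,0.012,0,0,0],[0,0,0,0,0,0,0],[0,0,0,0,0,0,0]]' | egrep 'pos|force'
python3 - <<'E'
from h import *
from station import get_image
im=cv2.cvtColor(get_image("side"),cv2.COLOR_RGB2BGR);cv2.imwrite("pics/side5.png",im)
a=cv2.resize(im[135:225,265:365],None,fx=6,fy=6,interpolation=cv2.INTER_CUBIC)
cv2.imwrite("pics/c8.png",cv2.convertScaleAbs(a,alpha=1.6,beta=25))
E
```

```text
tool_pos: [0.4632, -0.1308, 0.0485]
contact_force: [-0.3, 0.0, -0.1]
```

View pics/c8.png

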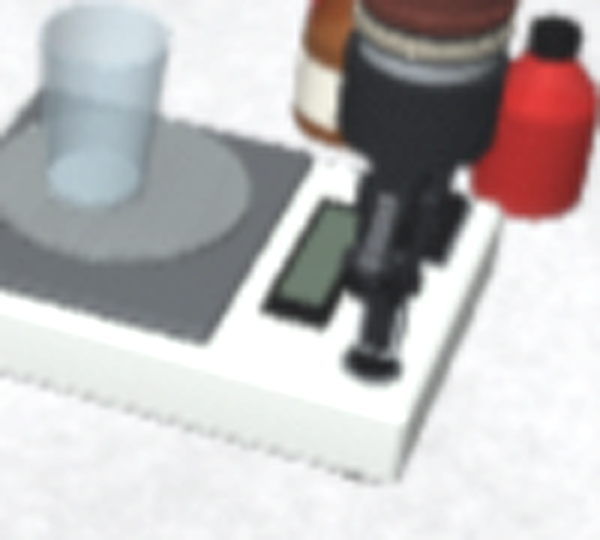

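The tip at about (380,340) is directly over the round key at (372,362). Beaker, amber bottle and red bottle are clear. Press down.

```bash
python3 -m creep '[[0,0,0,0.003,0,0,0],[0,0,0,0,0,0,0],[0,0,0,0,0,0,0]]' | egrep 'pos|force'; for i in 1 2 3 4; do python3 -m creep '[[0,0,0,0.002,0,0,0],[0,0,0,0,0,0,0],[0,0,0,0,0,0,0]]' | egrep 'pos|force'; done
```

```text
tool_pos: [0.4639, -0.1311, 0.0463]
contact_force: [-0.1, 0.5, -0.5]
tool_pos: [0.4637, -0.131, 0.0441]
contact_force: [-0.3, 0.1, 0.4]
tool_pos: [0.4637, -0.131, 0.0421]
contact_force: [0.5, 0.4, -0.3]
tool_pos: [0.4639, -0.1311, 0.0403]
contact_force: [0.4, -0.7, 1.0]
tool_pos: [0.4639, -0.1311, 0.0382]
contact_force: [-0.0, -0.2, 1.2]
```

```bash
for i in 1 2 3 4 5; do python3 -m creep '[[0,0,0,0.0015,0,0,0],[0,0,0,0,0,0,0],[0,0,0,0,0,0,0]]' | egrep 'pos|force'; done
```

```text
tool_pos: [0.4639, -0.1311, 0.0367]
contact_force: [1.5, -0.0, 1.7]
tool_pos: [0.464, -0.1311, 0.0358]
contact_force: [-1.8, 1.6, 5.6]
tool_pos: [0.464, -0.1311, 0.0356]
contact_force: [-6.9, 2.8, 13.6]
tool_pos: [0.464, -0.1311, 0.0354]
contact_force: [-10.0, 4.0, 22.9]
tool_pos: [0.4641, -0.1312, 0.0353]
contact_force: [-14.4, 5.4, 30.3]
```

It bottomed out hard at a reported 0.0355, with onset around 0.041, so about 6 mm of travel. The height offset matches the rocker's. Lift, move 131 mm along tool y to the bar key, and lower to just above it.

```bash
python3 -m creep '[[0,0,0,-0.02,0,0,0],[0,0,0,-0.03,0,0,0],[0,0,0,0,0,0,0],[0,0,0.033,0,0,0,0],[0,0,0.033,0,0,0,0],[0,0,0.033,0,0,0,0],[0,0,0.032,0,0,0,0],[0,0,0,0,0,0,0],[0,0,0,0.015,0,0,0],[0,0,0,0.015,0,0,0],[0,0,0,0,0,0,0],[0,0,0,0,0,0,0]]'
python3 - <<'E'
from h import *
delta(.488,-.260,.0365,10.4)
from station import get_image
im=cv2.cvtColor(get_image("side"),cv2.COLOR_RGB2BGR);cv2.imwrite("pics/side6.png",im)
a=cv2.resize(im[135:225,265:365],None,fx=6,fy=6,interpolation=cv2.INTER_CUBIC)
cv2.imwrite("pics/c9.png",cv2.convertScaleAbs(a,alpha=1.6,beta=25))
E
```

```text
t: 18.25
tool_pos: [0.4864, -0.2583, 0.049]
tool_rot: [-3.127, -0.285, 0.004]
contact_force: [-0.3, -1.1, -1.1]
opening: -0.0002
t 18.25 pos [ 0.4864 -0.2583  0.049 ] yaw 10.43 F [-0.3 -1.1 -1.1] open -0.0002
tool delta mm [ 1.3  2.  12.5] turn 0.0
```

View pics/c9.png

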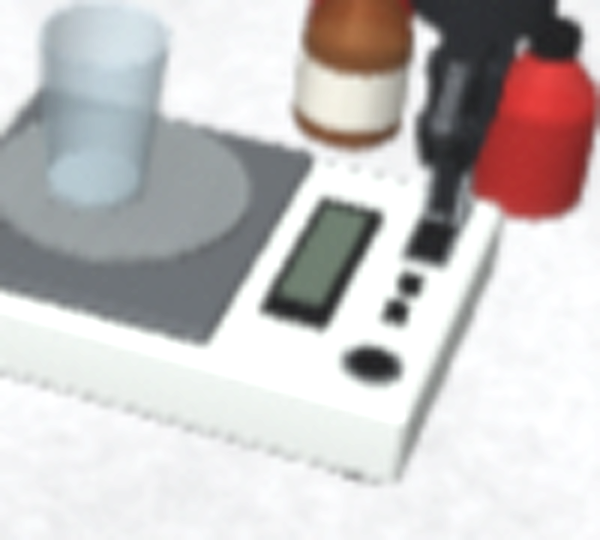

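The tip at about (445,220) is over the bar key, whose centre is near (439,228). Squares and glassware are undisturbed, and the round key sits low. Press the bar.

```bash
python3 -m creep '[[0,0.001,0,0.004,0,0,0],[0,0,0,0.004,0,0,0],[0,0,0,0,0,0,0],[0,0,0,0,0,0,0]]' | egrep 'pos|force'; for i in 1 2 3; do python3 -m creep '[[0,0,0,0.002,0,0,0],[0,0,0,0,0,0,0],[0,0,0,0,0,0,0]]' | egrep 'pos|force'; done
```

```text
tool_pos: [0.4883, -0.2597, 0.0427]
contact_force: [0.8, -1.1, -0.6]
tool_pos: [0.4886, -0.2599, 0.0411]
contact_force: [0.3, 0.2, 1.5]
tool_pos: [0.4887, -0.26, 0.0391]
contact_force: [-0.3, 0.4, 3.1]
tool_pos: [0.4887, -0.26, 0.037]
contact_force: [0.9, -0.1, 3.9]
```

Spring force is rising as specified. Go to the stop, then hold.

```bash
for i in 1 2; do python3 -m creep '[[0,0,0,0.002,0,0,0],[0,0,0,0,0,0,0],[0,0,0,0,0,0,0]]' | egrep 'pos|force'; done
```

```text
tool_pos: [0.4887, -0.26, 0.0367]
contact_force: [-5.4, 2.0, 14.4]
tool_pos: [0.4888, -0.2601, 0.0365]
contact_force: [-8.7, 5.4, 24.2]
```

```bash
python3 -m creep '[[0,0,0,0,0,0,0],[0,0,0,0,0,0,0],[0,0,0,0,0,0,0],[0,0,0,0,0,0,0],[0,0,0,0,0,0,0],[0,0,0,0,0,0,0],[0,0,0,0,0,0,0],[0,0,0,0,0,0,0],[0,0,0,0,0,0,0],[0,0,0,0,0,0,0],[0,0,0,0,0,0,0],[0,0,0,0,0,0,0],[0,0,0,0,0,0,0],[0,0,0,0,0,0,0],[0,0,0,0,0,0,0]]' | egrep 't:|pos|force'; python3 -m creep '[[0,0,0,-0.01,0,0,0],[0,0,0,-0.02,0,0,0],[0,0,0,-0.03,0,0,0],[0,0,0,-0.04,0,0,0],[0,0,0,-0.04,0,0,0],[0,0,0,-0.04,0,0,0],[0,0,0,0,0,0,0],[0,0,0,0,0,0,0],[0,0,0,0,0,0,0]]'
python3 - <<'E'
from h import *
from station import get_image
im=cv2.cvtColor(get_image("side"),cv2.COLOR_RGB2BGR);cv2.imwrite("pics/side7.png",im)
a=im[130:330,80:360];cv2.imwrite("pics/c10.png",cv2.convertScaleAbs(cv2.resize(a,None,fx=2.8,fy=2.8,interpolation=cv2.INTER_CUBIC),alpha=1.5,beta=20))
p=cv2.imread("pics/side0.png")
d=cv2.absdiff(im,p).max(2)
for n,b in(("beaker",(262,128,298,172)),("flask",(234,238,268,286)),("narrow",(216,220,240,242)),("wide",(198,230,226,258)),("squares",(327,178,336,190)),("round",(320,188,334,201)),("bar",(333,165,343,180)),("vial",(175,298,200,330)),("bottle",(312,128,336,162))):
    c=d[b[1]:b[3],b[0]:b[2]];print(n,"max",c.max(),"n>25",(c>25).sum())
E
```

```text
t: 21.7
tool_pos: [0.4888, -0.2601, 0.0365]
tool_rot: [-3.129, -0.284, 0.001]
contact_force: [-8.3, 5.0, 23.7]
t: 22.6
tool_pos: [0.4873, -0.259, 0.2103]
tool_rot: [-3.126, -0.284, 0.005]
contact_force: [-1.0, -0.9, -0.7]
opening: -0.0001
beaker max 3 n>25 0
flask max 3 n>25 0
narrow max 66 n>25 7
wide max 66 n>25 43
squares max 2 n>25 0
round max 89 n>25 21
bar max 3 n>25 0
vial max 2 n>25 0
bottle max 3 n>25 0
```

The narrow-rocker box overlaps the wide one, so I'll check where those 7 changed pixels lie before handing in.

Run:
```python
import cv2,numpy as np
from station import finish_job
d=cv2.absdiff(cv2.imread("pics/side0.png"),cv2.imread("pics/side7.png")).max(2)
p=np.argwhere(d[220:242,216:240]>25)[:,::-1]+[216,220];print(p.tolist())
print("narrow proper max",d[222:238,226:242].max(), d[222:230,216:226].max())
if d[222:238,226:242].max()<15 and d[222:230,216:226].max()<15: finish_job();print("done")
```

```text
[[221, 240], [222, 240], [221, 241], [222, 241], [223, 241], [224, 241], [225, 241]]
narrow proper max 2 2
the job is handed in; nothing more can be done
done
```

I pressed the three controls in the order asked and handed the job in at about 22.7 s; no verdict was reported.

- **Wide rocker:** I pressed its socket-side end with shut fingers until it hit its stop at about 22 N. The picture afterwards showed it tipped over to on.
- **Round key:** I pushed it to its stop at about 30 N, after roughly 6 mm of travel. It still looks pushed in compared with the first picture.
- **Bar key:** I pushed it to its stop at about 24 N, held it for over 1.5 s and let go. It is back up, and its picture matches the one from before.

**Last checks:** I compared the final side picture with the first. The narrow rocker, both square keys, beaker, flask, vial and amber bottle show no change. The only changed pixels near the narrow rocker belong to the wide one. The tool ended about 15 cm above the balance with no contact force.

**What disagreed:**
- The real fingertips sat about 22 mm higher than the reported TCP, so I found each contact height by feel.
- The side and top cameras differed by 8–10 mm on where the keys were. I aimed midway and checked each spot close up.
- I could not view the very last picture because the 12-picture limit was reached, so the final check is numeric only.

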